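# Sort full gauge cases from empty ones by feel

### The job

Some of the three closed walnut cases on the granite hold a heavy steel setting master and the others are empty: taking them one at a time, tip one end of a case up by about a centimetre to feel its weight, lay it gently flat again and slide it home before you go on to the next. Slide full cases towards the robot until they rest flush against the near steel fence and empty ones away until they rest flush against the far fence. Never pick a case right up off the plate, touch the fences only gently, and leave everything else alone.

Things in the scene. Friction and masses are not known exactly. Their poses are not given: they have to be found in the camera images.
- plate: Pink granite surface plate, 460 (x) x 700 (y), fixed; origin at the table top below the plate's middle, the plate's flat top is 80 mm above it. The cases slide on it with friction about 0.6. A case gripped firmly near one end turns only with the gripper; if its other end is made to lean on the plate, the force felt is not its weight. Its x axis points away from the robot, square across both fences.
- fence_near_face (a point): Near fence: straight bright steel bar, 25 x 25 section, 460 long along the plate's y, bolted to the plate on the robot's side of the cases. The point is the middle of its face towards the cases, 12.5 mm above the plate. That face is 155 mm on the near side of the plate's middle (x = -0.155 in the plate's frame).
- fence_far_face (a point): Far fence: the same bar on the far side of the cases. The point is the middle of its face towards the cases (x = +0.125 in the plate's frame), 12.5 mm above the plate. The faces of the two fences are parallel and 280 mm apart.
- case_1_center (a point): Closed walnut case, 120 long (its x) x 58 wide (its y) x 70 high, smooth upright sides, flat bottom; the point is its centre, 35 mm above its underside. Left one of three. Length along the plate's x, up to 0.12 rad off. Full 0.76 to 0.9 kg, empty 0.18 to 0.23 kg, the weight at its middle either way; one or two of the three alike cases are full, any of them.
- case_2_center (a point): Closed walnut case, 120 long (its x) x 58 wide (its y) x 70 high, smooth upright sides, flat bottom; the point is its centre, 35 mm above its underside. Middle one of three. Length along the plate's x, up to 0.12 rad off. Full 0.76 to 0.9 kg, empty 0.18 to 0.23 kg, the weight at its middle either way; one or two of the three alike cases are full, any of them.
- case_3_center (a point): Closed walnut case, 120 long (its x) x 58 wide (its y) x 70 high, smooth upright sides, flat bottom; the point is its centre, 35 mm above its underside. Right one of three. Length along the plate's x, up to 0.12 rad off. Full 0.76 to 0.9 kg, empty 0.18 to 0.23 kg, the weight at its middle either way; one or two of the three alike cases are full, any of them.
- sine_bar: Bystander: nickel-plated sine bar, 230 x 30 x 48 high, lying along x on the plate at the right of the cases; origin under its middle.
- button: Bystander: squat steel toolmaker's button, 22 across x 14 high, on the plate behind the far fence; origin under its middle.
- cleaner: Bystander: clear bottle with a red cap, 56 across x 150 high, on the table at the right; origin under its middle.
- brush: Bystander: 200 mm bench brush lying on the table at the right of the plate; origin under its middle.
Not all that is in view belongs to the job. Leave any orange look-alike of the part that bears case_1_center alone. What is shaped like the part that bears case_3_center but pink is not meant.

How it is judged:
On the way, in this order (a step that is already met when the one before it is completed fails the run):
1. a first case, standing between the fences, has one end tipped up (more than 0.03 rad) (((angle between case_1_center's own z axis and vertical above 0.03 rad and x of case_1_center in the frame of plate between -0.088 and 0.058 m) or (angle between case_2_center's own z axis and vertical above 0.03 rad and x of case_2_center in the frame of plate between -0.088 and 0.058 m) or (angle between case_3_center's own z axis and vertical above 0.03 rad and x of case_3_center in the frame of plate between -0.088 and 0.058 m))), for 0.2 s.
2. with one case flush against a fence, a second one between the fences is tipped up in the same way (((angle between case_1_center's own z axis and vertical above 0.03 rad and x of case_1_center in the frame of plate between -0.088 and 0.058 m and ((x of case_2_center in the frame of plate below -0.091 m or x of case_2_center in the frame of plate above 0.061 m) or (x of case_3_center in the frame of plate below -0.091 m or x of case_3_center in the frame of plate above 0.061 m))) or (angle between case_2_center's own z axis and vertical above 0.03 rad and x of case_2_center in the frame of plate between -0.088 and 0.058 m and ((x of case_1_center in the frame of plate below -0.091 m or x of case_1_center in the frame of plate above 0.061 m) or (x of case_3_center in the frame of plate below -0.091 m or x of case_3_center in the frame of plate above 0.061 m))) or (angle between case_3_center's own z axis and vertical above 0.03 rad and x of case_3_center in the frame of plate between -0.088 and 0.058 m and ((x of case_1_center in the frame of plate below -0.091 m or x of case_1_center in the frame of plate above 0.061 m) or (x of case_2_center in the frame of plate below -0.091 m or x of case_2_center in the frame of plate above 0.061 m))))), for 0.2 s.
3. with two cases flush against fences, the last one is tipped up in the same way (((angle between case_1_center's own z axis and vertical above 0.03 rad and x of case_1_center in the frame of plate between -0.088 and 0.058 m and (x of case_2_center in the frame of plate below -0.091 m or x of case_2_center in the frame of plate above 0.061 m) and (x of case_3_center in the frame of plate below -0.091 m or x of case_3_center in the frame of plate above 0.061 m)) or (angle between case_2_center's own z axis and vertical above 0.03 rad and x of case_2_center in the frame of plate between -0.088 and 0.058 m and (x of case_1_center in the frame of plate below -0.091 m or x of case_1_center in the frame of plate above 0.061 m) and (x of case_3_center in the frame of plate below -0.091 m or x of case_3_center in the frame of plate above 0.061 m)) or (angle between case_3_center's own z axis and vertical above 0.03 rad and x of case_3_center in the frame of plate between -0.088 and 0.058 m and (x of case_1_center in the frame of plate below -0.091 m or x of case_1_center in the frame of plate above 0.061 m) and (x of case_2_center in the frame of plate below -0.091 m or x of case_2_center in the frame of plate above 0.061 m)))), for 0.2 s.
At the end, for the whole second after the job is handed in: Every full case rests flat on the plate against the near fence and every empty case against the far fence: end face within 4 mm of the fence, square to it within 0.06 rad, centre within 205 mm of the fence's middle, at rest (((x of case_1_center in the frame of plate below -0.091 m and contact force between case_1 and plate above 4.5 N) or (x of case_1_center in the frame of plate above 0.061 m and contact force between case_1 and plate below 4.5 N)) and ((x of case_2_center in the frame of plate below -0.091 m and contact force between case_2 and plate above 4.5 N) or (x of case_2_center in the frame of plate above 0.061 m and contact force between case_2 and plate below 4.5 N)) and ((x of case_3_center in the frame of plate below -0.091 m and contact force between case_3 and plate above 4.5 N) or (x of case_3_center in the frame of plate above 0.061 m and contact force between case_3 and plate below 4.5 N)) and angle between the x axis of each of case_1_center, case_2_center, case_3_center and the x axis of plate, either way round below 0.06 rad and angle between each of case_1_center, case_2_center, case_3_center's own z axis and vertical below 0.02 rad and height (world z) of each of case_1_center, case_2_center, case_3_center below 0.119 m and y of case_1_center in the frame of plate between -0.205 and 0.205 m and y of case_2_center in the frame of plate between -0.205 and 0.205 m and y of case_3_center in the frame of plate between -0.205 and 0.205 m and linear speed of each of case_1, case_2, case_3 below 0.01 m/s); the robot touches nothing.
It fails at once if a case is lifted clear of the plate (its centre rises more than 20 mm) (height (world z) of any of case_1_center, case_2_center, case_3_center above 0.135 m).
It fails at once if a case is tipped steeply (more than 0.25 rad) (angle between any of case_1_center, case_2_center, case_3_center's own z axis and vertical above 0.25 rad).
It fails at once if a case is slammed or pressed hard on the plate (more than 80 N) (contact force between any of case_1, case_2, case_3 and plate above 80 N).
It fails at once if a case is pushed against a fence with more than 35 N (contact force between any of case_1, case_2, case_3 and fence_near above 35 N or contact force between any of case_1, case_2, case_3 and fence_far above 35 N).
It fails at once if a bystander (sine bar, toolmaker's button, bottle, brush) is moved more than 20 mm (distance of any of sine_bar, button, cleaner, brush from where it was at the start of the episode above 0.02 m).
It also fails if it takes over 66 s, if anything falls off the work surface, if the arm or the gripper's body presses on something with over 40 N, if the wrist force passes 120 N, or if a joint passes its speed limit or range.

### The arm

A 7-joint arm with a two-finger parallel gripper is mounted at the origin on the work surface. World frame = base frame: x ahead of the robot, y to its left, z up, the work surface at z = 0. Lengths are in m, angles in rad, forces in N, time in s.
With the tool pointing down it reaches from about 0.4 to 0.9 m from the base axis. Payload 5.6 kg.
Tool frame: the origin (TCP) lies midway between the tips of the shut fingers; the grasp point (between the pads) lies 19 mm behind it; z points along the fingers, y is the line along which they close (so a half turn about z gives the same grasp; the last joint's range is limited). The gripper opens to 92 mm and grips with 3 to 60 N. Pads are 20 mm wide; open, the fingers measure 128 mm over their backs; the gripper's body (75 mm by 189 mm) begins 69 mm behind the grasp point.
Start: joints at [-1.392, 0.468, -0.012, 1.603, 0.006, 1.071, -0.056], TCP at [0.143, 0.634, 0.175] pointing down, gripper open.
Joint ranges: [-2.53, 2.53], [-0.31, 2.02], [-1.57, 1.55], [0.28, 2.44], [-1.29, 4.43], [0.15, 1.84], [-2.92, 2.92]. Speed limits (rad/s): [2.57, 2.57, 3.14, 3.14, 3.14, 3.14, 3.14].

### API

Orientations are given as a 3x3 rotation matrix whose columns are the frame's x, y, z axes.
In Python, from station import env, effector, solver, viewer, workorder, search_frame, tip_of gives the robot as it stands. Calls block until the motion is done:
- env.reach(position, orientation): joint-space move of the TCP to a pose.
- env.movel(position, frame=None, rate=0.15): straight line of the TCP; frame=None keeps the orientation; rate is the mean speed in m/s.
- env.goto_joints(angles): joint-space move.
- effector.release() and effector.grasp(squeeze=None): open the fingers fully, or close them until they stop; squeeze is the grip in N (None keeps the last).
- env.pause(seconds).
- solver.inverse_kinematics(position, orientation): joint angles nearest the present ones, or None.
- env.sense(): the state.
- viewer.read_camera(name): name is "scene" or "side" or "wrist"; returns (picture, depth): 400x640x3 uint8, red, green, blue; 400x640 float32, m along the optical axis (not along the pixel's ray), 0 where there is no reading.
- viewer.camera_info(name): a dict with "intrinsics" (3x3 intrinsics, pixels), "eye" and "rotation" of the camera in the world; the wrist camera has in their place "T_tool_cam" (4x4, takes a point from camera to tool coordinates, whose origin is the TCP and whose axes are the flange's). Camera axes: x right, y up, looking along -z (the intrinsics and any distortion apply to the point x, -y, -z); pixel columns grow to the right and rows downward; lengths in m; the calibration is good to about 2 mm. A picture is of the moment at which its call begins: read the wrist's pose just before it. camera_info takes no time and is no camera call.
A pose or a line that the arm cannot do raises env.PlanningError and nothing moves.
- workorder.finish_job(): hands the job in; it is judged then, once.
Trained networks look in the newest picture that a camera, given by its name, has taken for a name from the list of things; names that differ only in an ending like _2 or _b are one class to them, and where a whole thing is asked for, a point or a joint stands for the part that bears it (a point fixed in the world has none). Each returns a list of dicts, best first, with "score" (0 to 1); they miss things now and then, are a little off and sometimes report something else, mostly with a low value. They report only what shows in the picture. A call takes as long as a camera call. They do not tell look-alikes from the thing itself.
- search_frame(camera, name): "at" ([x, y, z] in m, in world coordinates, good to about 4 mm: the middle of the surface that is visible of it).
- tip_of(camera, name): "at" ([x, y, z] in m, in world coordinates, good to about 4 mm: a listed point, or the origin of a listed thing).
The state is a dict: "t": time; "joint_positions": joint angles; "joint_velocities": joint speeds; "tau": joint torques, N m; "ee_pos": TCP position; "tcp_rot": TCP orientation; "wrist_force": force on the tool from outside, world axes, zero at the start; "moment": the same for the moment, N m; "gripper_width": finger opening in m; "grasp_force": force on a finger pad.
Only numpy, scipy, OpenCV 4.12 (cv2) and the standard library are available. Lean on these libraries where they do the work, as an engineer would, in place of code of your own. Each camera call takes 0.05 s, during which the arm holds its last target. There are 200 camera calls.

## Working session

There is one attempt and no reset: what is moved stays moved. The work goes in short steps, each a Python script; the robot and the scene stay as the last script left them, time stands still between calls to the robot, and variables do not carry over. Pictures are saved under pics/ and viewed, at most 10 in all, crops included, and the job is handed in when it is done.

```bash
mkdir -p pics
python3 - <<'E'
from station import *
import cv2,numpy as np
for c in ("scene","side"):
    p,d=viewer.read_camera(c); cv2.imwrite(f"pics/{c}0.png",p[:,:,::-1]); np.savez(f"{c}0.npz",p=p,d=d)
    i=viewer.camera_info(c); print(c,{k:np.round(np.array(v),4).tolist() if not isinstance(v,str) else v for k,v in i.items()})
    for n in ("case_1_center","plate","fence_near_face","fence_far_face","sine_bar","button"):
        print(n,[(np.round(r["at"],3).tolist(),round(r["score"],2)) for r in tip_of(c,n)])
s=env.sense();print(s["t"],s["wrist_force"],s["tcp_rot"],s["gripper_width"])
E
```

```text
scene {'intrinsics': [[444.9917, 0.0, 318.1444], [0.0, 444.9917, 203.311], [0.0, 0.0, 1.0]], 'eye': [1.2602, -0.3138, 1.3517], 'rotation': [[0.2699, -0.8192, 0.5061], [0.9629, 0.2311, -0.1393], [-0.0028, 0.5249, 0.8512]]}
case_1_center [([0.541, 0.101, 0.113], 0.98), ([0.206, -0.281, 0.03], 0.84), ([0.272, 0.363, 0.032], 0.58)]
plate [([0.569, -0.036, -0.002], 0.88)]
fence_near_face [([0.415, -0.028, 0.096], 0.81), ([0.428, -0.541, -0.001], 0.43)]
fence_far_face [([0.692, -0.048, 0.094], 0.63)]
sine_bar [([0.523, -0.332, 0.08], 0.77)]
button [([0.416, -0.026, 0.094], 0.63), ([0.768, -0.044, 0.077], 0.48)]
side {'intrinsics': [[503.6714, 0.0, 324.884], [0.0, 503.6714, 189.099], [0.0, 0.0, 1.0]], 'eye': [0.3083, -1.2723, 0.833], 'rotation': [[0.988, 0.0913, -0.1246], [-0.1539, 0.5091, -0.8468], [-0.0138, 0.8558, 0.517]]}
case_1_center [([0.275, 0.364, 0.033], 0.93), ([0.536, 0.097, 0.12], 0.57), ([0.207, -0.28, 0.036], 0.57)]
plate [([0.566, -0.04, -0.003], 0.68)]
fence_near_face [([0.412, -0.031, 0.088], 0.84)]
fence_far_face [([0.692, -0.051, 0.094], 0.85)]
sine_bar [([0.517, -0.334, 0.08], 0.6)]
button [([0.771, -0.041, 0.077], 0.43)]
0.7 [-0.35260912 -0.46623679 -0.39852716] [[-9.75503668e-01  2.19983163e-01  3.34319849e-05]
 [ 2.19983164e-01  9.75503668e-01  2.89233836e-05]
 [-2.62503665e-05  3.55693406e-05 -9.99999999e-01]] 0.09205555176957665
```

View pics/scene0.png

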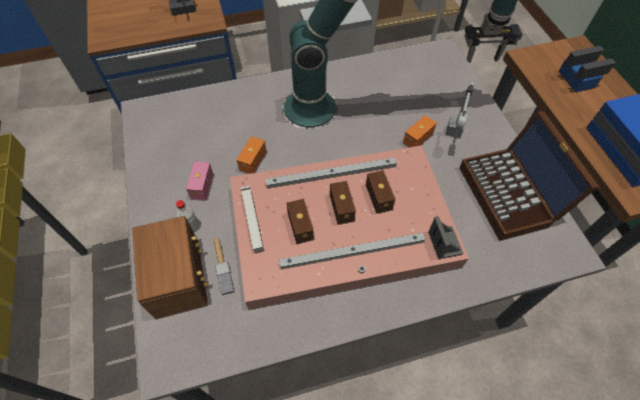

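View pics/side0.png

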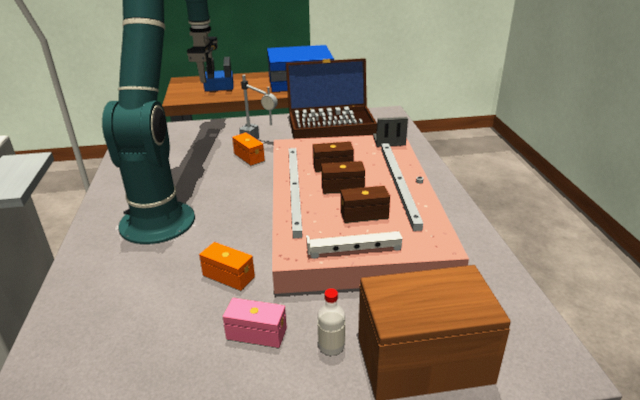

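The three brown cases on the plate fit the description: in the scene view case_1 is at (380,190), case_2 at (343,202) and case_3 at (300,220). In the side view they are at (333,155), (343,177) and (365,203). The orange boxes at scene (252,155) and (420,130) and the pink one at (200,180) are look-alikes on the table. I'll measure next and confirm in a crop.

```bash
cat > h.py <<'E'
from station import *
import cv2,numpy as np
def cloud(c,p=None,d=None):
    if p is None: p,d=viewer.read_camera(c)
    i=viewer.camera_info(c);K=np.array(i["intrinsics"]);v,u=np.mgrid[:400,:640]
    P=np.stack([(u-K[0,2])/K[0,0]*d,-(v-K[1,2])/K[1,1]*d,-d],-1)
    return p,d,P@np.array(i["rotation"]).T+np.array(i["eye"])
def cases(c,p,d,W,zlo=.135):
    hsv=cv2.cvtColor(p,cv2.COLOR_RGB2HSV)
    m=(d>0)&(W[...,2]>zlo)&(W[...,2]<.17)&(abs(W[...,0]-.565)<.2)&(W[...,1]>-.25)&(W[...,1]<.165)
    n,l,st,_=cv2.connectedComponentsWithStats(m.astype(np.uint8),connectivity=4)
    out=[]
    for k in range(1,n):
        if st[k,4]<60: continue
        q=W[l==k]; zt=np.percentile(q[:,2],75); q=q[q[:,2]>zt-.006]
        (cx,cy),(w,h),a=cv2.minAreaRect((q[:,:2]*1000).astype(np.float32))
        if w<h: a+=90
        a=(a+90)%180-90
        out.append([cx/1000,cy/1000,a/57.3,max(w,h),min(w,h),zt,st[k,4]])
    return np.array(sorted(out,key=lambda r:-r[1]))
E
python3 - <<'E'
from h import *
np.set_printoptions(precision=4,suppress=True)
for c in ("scene","side"):
    f=np.load(c+"0.npz");p,d,W=cloud(c,f["p"],f["d"])
    print(c);print(cases(c,p,d,W))
    X,Y,Z=np.moveaxis(W,-1,0)
    for lo,hi in((.38,.43),(.685,.74)):
        m=(Z>.098)&(Z<.112)&(X>lo-.02)&(X<hi+.02)&(Y>-.3)&(Y<.23)&(p.min(-1)>90)
        q=W[m]; (cx,cy),(w,h),a=cv2.minAreaRect((q[:,:2]*1000).astype(np.float32));print("fence",cx,cy,w,h,a,np.median(q[:,2]))
        b=np.polyfit(q[:,1],q[:,0],1);print(b)
    m=(Z>.07)&(Z<.09)&(X>.3)&(X<.85)&(abs(Y)<.45)
    q=W[m];print("plate",cv2.minAreaRect((q[:,:2]*1000).astype(np.float32)),np.median(q[:,2]))
f=np.load("scene0.npz")["p"][150:290,230:430];cv2.imwrite("pics/crop.png",cv2.resize(f[:,:,::-1],None,fx=4,fy=4,interpolation=cv2.INTER_CUBIC))
E
```

```text
scene
[[  0.5387   0.0969  -0.0047 121.3591  59.3438   0.1509 614.    ]
 [  0.5442  -0.0359  -0.0601 122.7449  57.9486   0.1513 624.    ]
 [  0.5756  -0.1851   0.0049 123.4394  57.9432   0.1511 665.    ]]
fence 404.89288330078125 -28.966522216796875 458.50201416015625 32.63557434082031 85.99273681640625 0.10454490136543326
[0.0724 0.4063]
fence 708.0432739257812 -51.432830810546875 458.0043029785156 28.61766815185547 85.79883575439453 0.10457667789444436
[0.0724 0.7119]
plate ((540.1717529296875, -22.33575439453125), (734.322509765625, 528.932861328125), 86.01895904541016) 0.07970944321628393
side
[[  0.5347   0.0936  -0.0169 120.1475  65.4298   0.1479 467.    ]
 [  0.5404  -0.0391  -0.0866 119.505   63.8394   0.1482 573.    ]
 [  0.5705  -0.1871  -0.0118 119.7441  64.4916   0.1482 730.    ]]
fence 401.0762023925781 -31.517654418945312 465.69134521484375 24.90409278869629 85.91545867919922 0.10260166249698666
[0.0713 0.4034]
fence 705.1680297851562 -52.606536865234375 465.6490173339844 25.963253021240234 85.82928466796875 0.10255053083205656
[0.0717 0.7089]
plate ((543.4681396484375, 19.571136474609375), (832.2114868164062, 520.1693725585938), 85.98231506347656) 0.07766871898482852
```

View pics/crop.png

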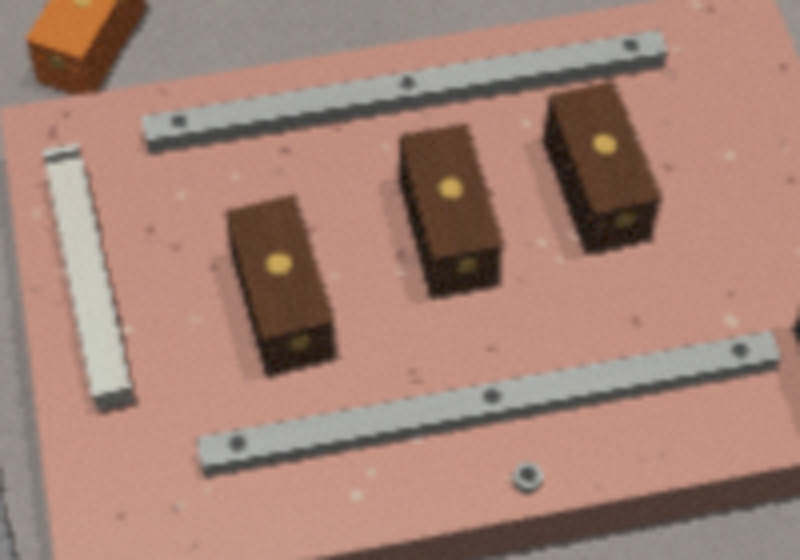

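The crop confirms it: all three brown cases, crop (600,165), (450,210) and (280,285), stand between the fences. The orange box at (80,40) lies off the plate. The gaps between cases are wide enough for the open fingers. Next I'll tip case 1.

```bash
cat >> h.py <<'E'
from scipy.spatial.transform import Rotation as Ro
YAW=-.0722; U=np.array([np.cos(YAW),np.sin(YAW),0]); FN=np.array([.403,-.030,0])+.0125*U
C={1:(.5367,.0953,-.011),2:(.5423,-.0375,-.073),3:(.573,-.186,-.003)}
ZT=.109; S=-.025   # TCP height when gripping, grip offset along case x
def Rt(yaw,th=0): return Ro.from_euler("ZY",[yaw,th]).as_matrix()@np.diag([-1.,1.,-1.])
def xp(p): return (np.array(p)-FN)@U-.155       # plate x
def f(n=6):
    a=[]
    for _ in range(n):
        s=env.sense();a.append(np.r_[s["wrist_force"],s["moment"]]);env.pause(.03)
    return np.mean(a,0)
def tip(k):
    x,y,w=C[k]; Rz=Ro.from_euler("z",w).as_matrix(); c=np.array([x,y,.115])
    g=c+Rz@[S,0,0]; g[2]=ZT; piv=c+Rz@[.06,0,-.035]; R0=Rt(w)
    env.reach(g+[0,0,.075],R0); env.movel(g,rate=.12); f0=f()
    effector.grasp(squeeze=50); env.pause(.2); s=env.sense()
    print("grip",s["gripper_width"],s["grasp_force"],"dF",f()-f0)
    def go(th,dz,rate): 
        R=Ro.from_euler("ZY",[w,th]).as_matrix()@Rz.T
        env.movel(piv+R@(g-piv)+[0,0,dz],Rt(w,th),rate=rate)
    go(.045,0,.02); go(.09,.0,.02)
    for dz in (0,.001,.002):
        if dz: go(.09,dz,.02)
        env.pause(.15); print("dz",dz,"dF",f()-f0)
    go(.045,0.0005,.02); go(0,0,.015); env.pause(.1); print("down",f()-f0, "t",env.sense()["t"])
E
python3 - <<'E'
from h import *
np.set_printoptions(precision=3,suppress=True)
for k in C: print(k,xp((C[k][0],C[k][1],0)))
s=env.sense();env.movel(s["ee_pos"]+[0,0,.1],rate=.25)
tip(1);print(env.sense()["ee_pos"])
E
```

```text
1 -0.04318712924996336
2 -0.02802188694891833
3 0.013310518053897546
grip 0.05527558976627631 50.00345170497894 dF [-1.019  5.06   2.433  1.244  0.196 -0.008]
dz 0 dF [-0.37   0.399 -6.501  0.009 -0.294  0.001]
dz 0.001 dF [-0.138  0.317  0.175 -0.014 -0.105 -0.006]
dz 0.002 dF [-0.023 -0.223 -0.048 -0.009 -0.101 -0.004]
down [ 1.088 -0.819  8.924 -0.226 -0.261  0.018] t 9.075
[0.515 0.096 0.111]
```

```bash
python3 - <<'E'
import re
s=open("h.py").read()
s=s.split("def tip(k)")[0]+'''
def st(tag):
    v=f(); s=env.sense(); th=np.arcsin(-s["tcp_rot"][2][0]) if 1 else 0
    print(tag,"z %.4f th %.4f"%(s["ee_pos"][2],th),"F",v,"gf %.1f w %.4f"%(s["grasp_force"],s["gripper_width"]),"t %.2f"%s["t"]); return v
def geom(k):
    x,y,w=C[k]; Rz=Ro.from_euler("z",w).as_matrix(); c=np.array([x,y,.115])
    g=c+Rz@[S,0,0]; g[2]=ZT; return w,Rz,g,c+Rz@[.06,0,-.035]
def go(k,th,dz,rate=.02):
    w,Rz,g,piv=geom(k); R=Ro.from_euler("ZY",[w,th]).as_matrix()@Rz.T
    env.movel(piv+R@(g-piv)+[0,0,dz],Rt(w,th),rate=rate)
def grip(k):
    w,Rz,g,piv=geom(k); env.reach(g+[0,0,.075],Rt(w)); st("hover"); env.movel(g,rate=.12); env.pause(.1); st("pre")
    effector.grasp(squeeze=50); env.pause(.2); st("grip")
def lift(k,dzs):
    go(k,.045,0); go(k,.09,0); env.pause(.15); st("dz 0")
    for dz in dzs: go(k,.09,dz); env.pause(.15); st("dz %.4f"%dz)
def down(k):
    go(k,.045,.0005); go(k,0,.0005,.015); env.pause(.1); st("down")
'''
open("h.py","w").write(s)
E
python3 - <<'E'
from h import *
np.set_printoptions(precision=2,suppress=True)
st("now");go(1,0,.002);st("up2")
lift(1,(.003,.005,.006))
E
```

```text
now z 0.1110 th 0.0058 F [ 1.51 -0.87  9.18 -0.16 -0.23  0.01] gf 4.6 w 0.0007 t 9.28
up2 z 0.1111 th 0.0001 F [ 0.13 -0.52  3.12 -0.04  0.07 -0.01] gf 1.6 w 0.0000 t 9.72
dz 0 z 0.1165 th -0.0899 F [ 0.52  0.27  0.24  0.01 -0.09  0.01] gf 0.0 w 0.0003 t 10.69
dz 0.0030 z 0.1195 th -0.0901 F [-0.28 -0.13 -0.2  -0.01 -0.08  0.01] gf 0.0 w 0.0001 t 11.34
dz 0.0050 z 0.1215 th -0.0901 F [ 0.32 -0.24  0.04 -0.   -0.1   0.01] gf 0.0 w 0.0000 t 11.94
dz 0.0060 z 0.1225 th -0.0901 F [ 0.14  0.05  0.04  0.02 -0.08  0.01] gf 0.0 w 0.0004 t 12.54
```

Run:
```python
from h import *
np.set_printoptions(precision=4,suppress=True)
p,d,W=cloud("scene");print(cases("scene",p,d,W))
q,d2,W2=cloud("side")
o=np.vstack([cv2.resize(p[130:290,200:460],(780,480))[:300],cv2.resize(q[120:260,260:460],(780,546))[:300]])
a=cv2.resize(p[140:280,240:440],(400,280));b=cv2.resize(q[120:260,270:470],(400,280))
cv2.imwrite("pics/s1.png",np.hstack([a,b])[:,:,::-1])
```

```text
[[  0.5413   0.0927  -0.0056 119.1105  59.3791   0.1512 531.    ]
 [  0.5435  -0.0358  -0.0581 123.7031  58.895    0.1507 626.    ]
 [  0.5746  -0.1851   0.0031 122.6414  58.0689   0.1513 670.    ]]
```

View pics/s1.png

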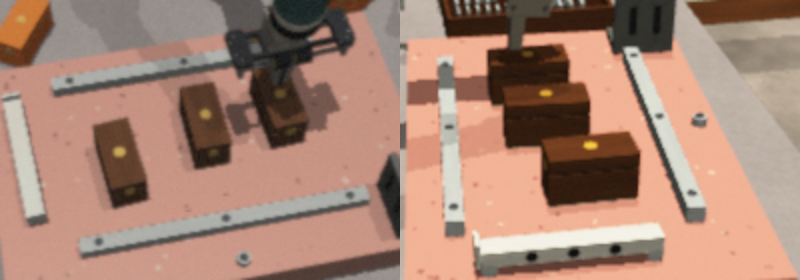

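Run:
```python
from h import *
np.set_printoptions(precision=4,suppress=True)
s=env.sense();print(s["ee_pos"],s["tcp_rot"],s["joint_positions"],s["gripper_width"])
p,d,W=cloud("scene");q,d2,W2=cloud("side")
cv2.imwrite("pics/s2.png",np.hstack([cv2.resize(p[130:230,340:420],(400,500)),cv2.resize(q[110:190,295:359],(400,500))])[:,:,::-1])
for n,Z,pp in(("sc",W,p),("sd",W2,q)):
    m=(abs(Z[...,0]-.535)<.09)&(abs(Z[...,1]-.095)<.06)&(Z[...,2]>.153)&(Z[...,2]<.19);print(n,Z[m].shape,Z[m].min(0),Z[m].max(0),np.median(Z[m],0))
def prj(c,P):
    i=viewer.camera_info(c);v=np.array(i["rotation"]).T@(P-np.array(i["eye"]));K=i["intrinsics"];return K[0][2]+K[0][0]*v[0]/-v[2],K[1][2]+K[1][1]*v[1]/v[2]
print(prj("scene",s["ee_pos"]),prj("side",s["ee_pos"]))
```

```text
[0.5146 0.0956 0.1225] [[-0.9959  0.011  -0.0899]
 [ 0.011   0.9999  0.001 ]
 [ 0.0899  0.     -0.996 ]] [-0.6063  0.3926  0.4681  1.9101 -0.2282  0.9798  1.5354] 0.00034477473242445377
sc (94, 3) [0.4857 0.0624 0.153 ] [0.6014 0.1189 0.1898] [0.5308 0.0888 0.1553]
sd (62, 3) [0.5058 0.0726 0.1617] [0.5285 0.1115 0.1892] [0.5157 0.0814 0.1763]
(np.float64(377.1820084876061), np.float64(185.20354322976522)) (np.float64(325.91639639415035), np.float64(154.31294146582604))
```

View pics/s2.png

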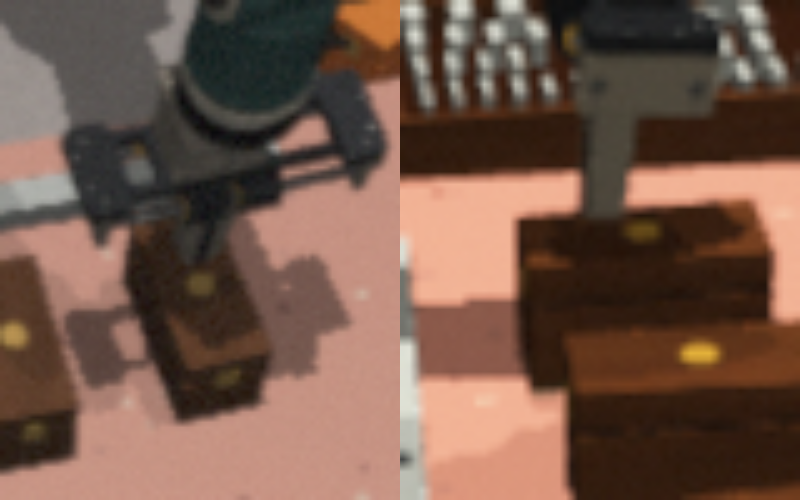

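The shut fingers are standing on top of case 1, with their tips at scene (381,182), although the reported TCP is at z = 0.12. I'll raise the arm and measure where the tips really are.

View pics/s3.png

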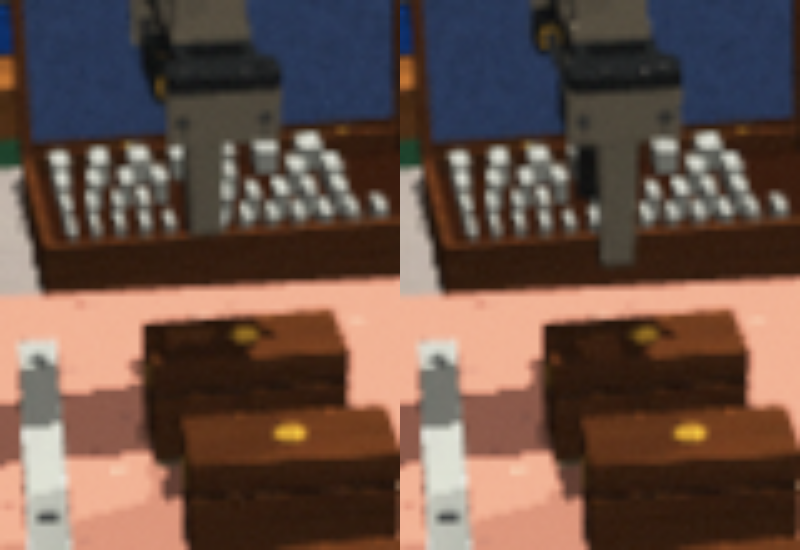

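The tips are really about 38 mm above the reported TCP (tips at z ≈ 0.220 with TCP at 0.182). I'll compensate for that and grip again.

```bash
sed -i 's/^C=.*/C={1:(.5385,.0915,-.014),2:(.5423,-.0375,-.071),3:(.573,-.186,-.003)}/; s/^ZT=.109/ZT=.069/; s/def f(n=6)/def f(n=3)/; s/g+\[0,0,.075\]/g+[0,0,.095]/; s/ st("hover");//' h.py
python3 - <<'E'
from h import *
np.set_printoptions(precision=2,suppress=True)
w,Rz,g,piv=geom(1);env.movel(g,Rt(w),rate=.12);env.pause(.1);st("pre")
effector.grasp(squeeze=50);env.pause(.15);st("grip")
go(1,.045,0); go(1,.09,0); env.pause(.15); st("dz0"); go(1,.09,.0015); env.pause(.15); st("dz1.5")
E
```

```text
pre z 0.0696 th 0.0012 F [ 0.36 -0.09  0.07  0.01  0.01  0.03] gf 0.0 w 0.0921 t 16.42
grip z 0.0691 th -0.0001 F [-0.34  4.8   0.95  1.16  0.16  0.01] gf 50.0 w 0.0581 t 17.27
dz0 z 0.0765 th -0.0891 F [ 2.62 -0.2  -4.96  0.02 -0.88 -0.01] gf 50.0 w 0.0579 t 18.21
dz1.5 z 0.0779 th -0.0909 F [ 0.07  0.43 -8.42  0.03 -0.07  0.  ] gf 50.0 w 0.0579 t 18.71
```

```bash
cat >> h.py <<'E'
def slide(k,full,over=.007):
    w,Rz,g,piv=geom(k); effector.grasp(squeeze=14); st("soft")
    c=np.array([C[k][0],C[k][1],.115]); tgt=(-.095 if full else .065); sgn=-1 if full else 1
    Rp=Ro.from_euler("z",YAW).as_matrix()
    def at(x):
        cc=c+(x-xp([c[0],c[1],0]))*U; t=cc+Rp@[S,0,0]; t[2]=ZT+.0003; return t
    env.movel(at(tgt-sgn*.008),Rt(YAW),rate=.06)
    env.pause(.05); b=f()@np.r_[U,0,0,0]; st("near")
    x=tgt-sgn*.008
    while abs(x-tgt)<=.0081 and (x-tgt)*sgn<over:
        x+=sgn*.002; env.movel(at(x),rate=.02); r=f(2)@np.r_[U,0,0,0]; print("x %.4f F %.1f"%(x,r))
        if (-sgn*r>14): break
    env.pause(.1); st("end"); effector.release(); st("rel"); s=env.sense(); env.movel(s["ee_pos"]+[0,0,.09],rate=.2)
E
python3 - <<'E'
from h import *
np.set_printoptions(precision=2,suppress=True)
down(1);slide(1,True)
np.set_printoptions(precision=4,suppress=True)
for c in("scene","side"):
    r=cases(c,*cloud(c));print(r,[xp([a[0],a[1],0]) for a in r])
print(env.sense()["t"])
E
```

```text
down z 0.0696 th 0.0000 F [-0.14 -0.03 -8.67 -0.03  0.19  0.  ] gf 50.0 w 0.0579 t 19.71
soft z 0.0696 th 0.0003 F [ 0.04  0.46 -7.95  0.01  0.12  0.02] gf 14.0 w 0.0578 t 20.02
near z 0.0693 th -0.0006 F [-4.98  1.32 -0.41  0.27  0.89  0.03] gf 14.0 w 0.0579 t 21.19
x -0.0890 F -0.3
x -0.0910 F 0.7
x -0.0930 F -0.2
x -0.0950 F 2.5
x -0.0970 F 5.9
x -0.0990 F 10.1
x -0.1010 F 11.4
x -0.1030 F 12.7
end z 0.0710 th 0.0128 F [12.92 -2.97 -9.1  -0.81 -2.98  0.1 ] gf 14.0 w 0.0578 t 23.93
rel z 0.0693 th -0.0001 F [ 0.25  0.55 -0.04  0.01  0.01  0.01] gf 0.0 w 0.0921 t 24.68
[[  0.4868   0.0943  -0.0772 124.9277  58.9981   0.1511 586.    ]
 [  0.5447  -0.0356  -0.0611 123.4858  58.6607   0.1509 620.    ]
 [  0.5748  -0.1851   0.0038 123.2955  58.0869   0.1512 664.    ]] [np.float64(-0.09290274899537393), np.float64(-0.02576248499603509), np.float64(0.01500269839074303)]
[[  0.4834   0.0918  -0.0919 120.5908  66.2469   0.148  473.    ]
 [  0.5405  -0.0398  -0.0686 120.0008  63.4165   0.1481 565.    ]
 [  0.571   -0.1886   0.004  119.9508  64.5733   0.1483 729.    ]] [np.float64(-0.09613555968382974), np.float64(-0.02965448734764603), np.float64(0.011510017105958198)]
25.3833
```

Case 1 was full (8.4 N) and now sits flush against the near fence. Next is case 2.

```bash
cat > run.py <<'E'
from h import *
import sys
np.set_printoptions(precision=2,suppress=True)
k=int(sys.argv[1]); grip(k)
go(k,.045,0); go(k,.09,0); env.pause(.1); st("dz0"); go(k,.09,.0015); env.pause(.2); v=st("dz1.5")
W=-v[2]
if not(1.2<W<3.2 or 6.5<W<10): sys.exit("unclear")
down(k);slide(k,W>5)
for c in("scene","side"):
    r=cases(c,*cloud(c));print(np.round(r[:,:3],4),[round(xp([a[0],a[1],0]),4) for a in r])
print(env.sense()["t"])
E
python3 run.py 2
```

```text
pre z 0.0697 th 0.0014 F [ 0.18  0.36 -0.07  0.03  0.01  0.  ] gf 0.0 w 0.0923 t 27.18
grip z 0.0690 th -0.0003 F [-0.44  5.32  2.14  1.2   0.14 -0.02] gf 49.9 w 0.0579 t 28.08
dz0 z 0.0765 th -0.0888 F [ 1.54  1.19 -4.12  0.27 -0.68  0.08] gf 49.9 w 0.0580 t 28.97
dz1.5 z 0.0780 th -0.0906 F [-0.13 -0.11 -8.33  0.   -0.02 -0.  ] gf 49.9 w 0.0577 t 29.52
down z 0.0696 th 0.0001 F [-0.   -0.02 -7.87  0.03  0.19 -0.01] gf 49.9 w 0.0578 t 30.52
soft z 0.0696 th 0.0002 F [ 0.47  0.22 -8.18  0.    0.12 -0.01] gf 14.0 w 0.0581 t 30.83
near z 0.0693 th -0.0017 F [-5.14  1.04  0.17  0.23  0.96  0.04] gf 14.0 w 0.0578 t 32.22
x -0.0890 F -0.9
x -0.0910 F 0.2
x -0.0930 F -0.9
x -0.0950 F -0.5
x -0.0970 F 5.3
x -0.0990 F 7.4
x -0.1010 F 9.5
x -0.1030 F 12.5
end z 0.0709 th 0.0122 F [ 11.33  -2.06 -10.42  -0.39  -2.72  -0.02] gf 14.0 w 0.0575 t 34.95
rel z 0.0693 th -0.0001 F [-0.22 -0.14  0.28 -0.03 -0.01 -0.01] gf 0.0 w 0.0920 t 35.71
[[ 0.49  0.09 -0.08]
 [ 0.48 -0.03 -0.06]
 [ 0.58 -0.18  0.  ]] [np.float64(-0.0926), np.float64(-0.0937), np.float64(0.0164)]
[[ 0.43  0.1   1.54]
 [ 0.5   0.09 -0.08]
 [ 0.47 -0.04 -0.06]
 [ 0.57 -0.19 -0.01]] [np.float64(-0.1466), np.float64(-0.0747), np.float64(-0.0968), np.float64(0.0116)]
36.4083
```

Case 2 was also full (8.3 N) and is flush. Next is case 3.

```bash
python3 run.py 3
```

```text
pre z 0.0697 th 0.0014 F [-0.07 -0.33  0.05  0.01 -0.    0.02] gf 0.0 w 0.0919 t 38.33
grip z 0.0690 th -0.0002 F [-0.88  0.97  1.31  0.26  0.07 -0.01] gf 49.9 w 0.0575 t 39.23
dz0 z 0.0766 th -0.0899 F [ 0.73  0.1  -1.09 -0.01 -0.37  0.02] gf 49.9 w 0.0577 t 40.12
dz1.5 z 0.0781 th -0.0902 F [ 0.18 -0.16 -2.05 -0.   -0.06 -0.  ] gf 49.9 w 0.0577 t 40.67
down z 0.0696 th 0.0001 F [ 0.01  0.57 -1.93  0.03  0.05 -0.01] gf 49.9 w 0.0577 t 41.67
soft z 0.0695 th -0.0000 F [ 0.55  0.   -2.08  0.02  0.06  0.  ] gf 14.0 w 0.0580 t 41.98
near z 0.0694 th -0.0001 F [-0.11  0.04 -2.01  0.02  0.06  0.  ] gf 14.0 w 0.0580 t 43.11
x 0.0590 F -0.2
x 0.0610 F -0.2
x 0.0630 F 0.0
x 0.0650 F -2.7
x 0.0670 F -8.6
x 0.0690 F -12.9
x 0.0710 F -16.2
end z 0.0687 th -0.0108 F [-15.57   4.5    8.93   0.78   3.4    0.1 ] gf 14.0 w 0.0580 t 45.52
rel z 0.0693 th 0.0000 F [ 0.04  0.23 -0.09  0.03 -0.02  0.01] gf 0.0 w 0.0918 t 46.28
[[ 0.49  0.09 -0.07]
 [ 0.48 -0.03 -0.06]
 [ 0.63 -0.19 -0.07]] [np.float64(-0.0931), np.float64(-0.0925), np.float64(0.0669)]
[[ 0.48  0.09 -0.1 ]
 [ 0.47 -0.04 -0.05]
 [ 0.62 -0.19 -0.05]] [np.float64(-0.0963), np.float64(-0.0969), np.float64(0.0632)]
46.9833
```

Run:
```python
from h import *
s=env.sense();env.movel(s["ee_pos"]+[-.03,0,.08],rate=.2)
p,d,W=cloud("scene");print(np.round(cases("scene",p,d,W),4))
cv2.imwrite("pics/end.png",cv2.resize(p[130:300,220:480],(780,510))[:,:,::-1])
```

```text
[[ 4.868000e-01  9.420000e-02 -6.950000e-02  1.245438e+02  5.971710e+01
   1.510000e-01  5.800000e+02]
 [ 4.783000e-01 -3.370000e-02 -9.140000e-02  1.235057e+02  5.802850e+01
   1.512000e-01  5.130000e+02]
 [ 6.262000e-01 -1.895000e-01 -7.130000e-02  1.207207e+02  5.763990e+01
   1.512000e-01  6.960000e+02]]
```

View pics/end.png

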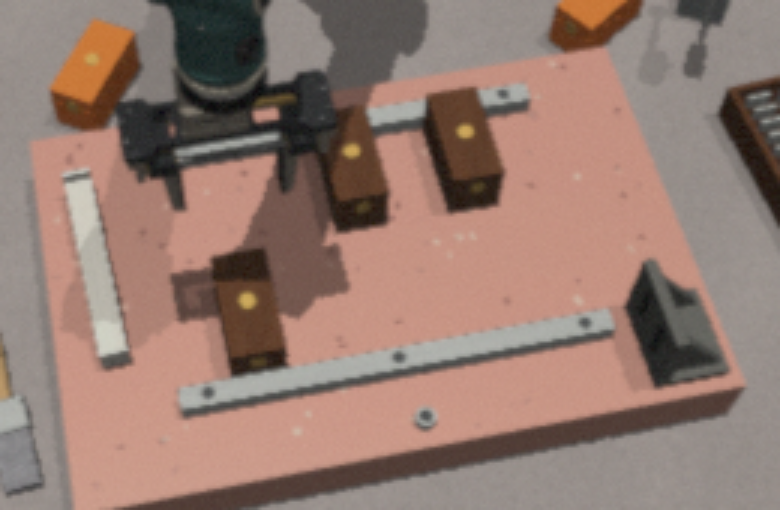

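Case 1 (465,150) and case 2 (355,165) rest against the near fence and case 3 (250,310) against the far fence, all square. The gripper is clear, so I'll hand in.

```bash
python3 -c "
from station import *
print(workorder.finish_job())"
```

```text
the job is handed in; nothing more can be done
None
```

The job is handed in, with no verdict returned: cases 1 and 2 weighed full (8.4 and 8.3 N) and sit flush against the near fence, case 3 weighed empty (2.1 N) and sits flush against the far fence; to read the weights I held each tipped case with its low edge a millimetre or two off the plate, and a first grip on case 1 slipped off before the good one.

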